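# Take one hardness reading on the test stand and tally it

## Task

Take a hardness reading: draw the test stand's ball-ended load lever forward, towards the stand's front, until the gauge foot comes down on the rubber sample and presses it firmly but not hard, and keep it pressed for about two seconds. Then push the lever back so that it stands upright, and after that count the test by swinging the tally counter's sprung lever all the way to its stop and letting it spring back. Work the stand only by its lever, leave the sample where it lies and disturb nothing else on the bench.

Things in the scene. Friction and masses are not known exactly. Their poses are not given: they have to be found in the camera images.
- stand: White and steel hardness test stand, screwed down; round base 176 mm across, steel anvil disc 90 mm across, its top 45 mm above the bench; column at the rear; white head block 155 to 225 mm up. Origin: centre of the base's underside, below the ram. Its own -x is its front, +x its rear; the load lever is on its -y side. Its yaw is within 0.35 rad of the world's.
- lever_axle (a point): Point on the load lever's level hinge axis (along the stand's y), in the plane in which the lever swings; in the stand's frame at (0, -100, 185) mm. With the lever's joint at q the ball is at (-120 sin(q-0.6), 0, 120 cos(q-0.6)) mm from here in the stand's frame.
- lever_knob (a point): Centre of the black ball (34 mm across) at the end of the load lever, 120 mm from lever_axle; the rod is 11 mm thick. Free room around the ball at its front, rear and outer (-y) sides; on its inner side the steel weight on the ram begins 69 mm from the ball's plane.
- load_lever (a joint): Load lever, rad: 0 leaning 0.6 to the rear, 0.6 upright (within 0.1 counts), 1.65 its forward end. Starts leaning to the rear. It stays where left (it rubs: about 2 N at the ball). The foot meets the sample anywhere from 0.8 to 1.4, as the gauge happens to be clamped: it must be felt. From there the push along the ball's path climbs from 2 N to about 8 N over 0.1 rad.
- ram: Ram: steel weight (62 mm across, 55 mm high) above the head block, dial gauge and 22 mm foot below, all going down 35 mm per rad of lever. Origin on its axis, 10 mm below the weight, 100 mm below the rod's top, 270 mm above the bench at lever 0. Foot's underside 171 to 187 mm below it, unknown. A reading needs 12 N or more at the foot; over 50 N harms it. The robot must not touch it.
- sample: Black rubber disc, 60 mm across, 10 mm thick, loose on the anvil under the gauge foot; origin: centre of its underside. The foot is sprung: 5 N at first touch, then 5 N per mm of ram. 1 N along the ball's path beyond the rubbing is about 3.4 N at the foot. If the lever is let go while pressing it springs back a little and the foot's force falls to some 7 N.
- counter: Grey bench tally counter, screwed down, 90 (x) x 100 (y) x 50 mm high, number window on its -x front; origin: centre of its underside. Its yaw is within 0.35 rad of the world's.
- counter_pivot (a point): On the upright hinge axis of the counter's lever, on the counter's top, 50 mm above the bench, at (20, -20) mm in the counter's frame. Stays put.
- count_post (a point): Point on the axis of the upright steel pin at the end of the counter's flat steel lever, 10 mm below the pin's top; the pin is 16 mm thick, 75 mm from the hinge axis, its top 96 mm above the bench, its free part from 61 to 96 mm. Nothing stands round it.
- count_lever (a joint): Counter's lever, rad: 0 at rest, 0.9 at its stop (0.82 or more counts); grows as it turns anticlockwise seen from above. At q it points from the hinge in the direction 1.0 + q rad anticlockwise of the counter's +x. A spring brings it back: 2 N at the pin at the start, 5 N at the stop.
- bottle: Bystander: white bottle, 64 mm across, 170 mm high; origin under its centre.
- jar: Bystander: amber glass jar, 68 mm across, 90 mm high; origin under its centre.
- dish: Bystander: shallow white dish, 90 mm across, 18 mm high; origin under its centre.
- tweezers: Bystander: steel tweezers 130 mm long lying on the bench; origin under the middle.
- caliper: Bystander: steel caliper 200 mm long lying on the bench; origin under the beam's middle.
- tray: Bystander: white tray 110 x 170 x 30 mm with spare rubber discs; origin under its centre.
Things that resemble listed ones, but are neither listed nor needed, are in the scene too. Several things look just like the counter: the one meant starts farthest to the robot's left.

How it is judged (in metres and radians):
On the way, in this order (a step that is already met when the one before it is completed fails the run):
1. the gauge foot presses the sample with 12 N or more for 1.2 s (contact force between ram and sample above 12 N), for 1.2 s.
2. the load lever stands upright, within 0.1 rad, and is let go (value of joint load_lever between 0.5 and 0.7 rad and contact force between the fingers and stand below 0.5 N), for 0.3 s.
3. the counter's lever is swung to its stop (value of joint count_lever above 0.82 rad), for 0.05 s.
At the end, for the whole second after the job is handed in: The load lever stands upright (within 0.1 rad) and still, the counter's lever is back at rest (within 0.1 rad) and the sample lies on the anvil within 12 mm of where it was (value of joint load_lever between 0.5 and 0.7 rad and velocity of joint load_lever below 0.05 rad/s and value of joint count_lever below 0.1 rad and distance of sample from where it was at the start of the episode below 0.012 m and horizontal distance between sample and stand below 0.02 m); the robot touches nothing.
It fails at once if the gauge foot presses the sample with more than 50 N (contact force between ram and sample above 50 N).
It fails at once if the robot touches the ram, its weight or the gauge with more than 2 N (contact force between any of the arm, the fingers and ram above 2 N).
It fails at once if a bystander is moved by more than 30 mm (distance of any of bottle, jar, dish, tweezers, caliper, tray from where it was at the start of the episode above 0.03 m).
It also fails if it takes over 72 s, if anything falls off the work surface, if the arm or the gripper's body presses on something with over 40 N, if the wrist force passes 120 N, or if a joint passes its speed limit or range.

## Robot

A 6-joint arm with a two-finger parallel gripper is mounted at the origin on the work surface. World frame = base frame: x ahead of the robot, y to its left, z up, the work surface at z = 0. Lengths are in m, angles in degrees, forces in N, time in s.
With the tool pointing down it reaches from about 0.375 to 0.9 m from the base axis. Payload 3.1 kg.
Tool frame: the origin (TCP) lies on the centre line of the jaws, within the pads' length; the fingertips stand 19 mm ahead of it and the grasp point (between the pads) is the TCP (tips_ahead is the distance from the TCP to the fingertips, in m); z points along the fingers, y is the line along which they close (so a half turn about z gives the same grasp; the last joint's range is limited). The gripper opens to 87 mm and grips with 3 to 60 N. Pads are 19 mm wide; open, the fingers measure 117 mm over their backs; the gripper's body (75 mm by 190 mm) begins 51 mm behind the grasp point.
Start: joints at [-81.675, 30.224, 82.088, -0, 67.689, -10.227], TCP at [0.199, -0.592, 0.212] pointing down, gripper open.
Joint ranges: [-176.69, 176.69], [-43.24, 126.21], [12.49, 139.97], [-82, 262], [0, 151.66], [-163.58, 163.58]. Speed limits (degrees/s): [159.86, 159.86, 180, 180, 180, 180].

## Interface

Orientations are given as a 3x3 rotation matrix whose columns are the frame's x, y, z axes.
In Python, from rig import read_state, capture, hand_in, trace, landmark_of, tips_ahead gives the robot as it stands.
- The arm moves only by the shell command python3 -m jog 'ROWS'. ROWS is JSON, a list of rows, each an object of numbers: "tx", "ty", "tz": the shift along the tool's x, y, z in cm; "roll": the turn about the tool's z in rad; "jaw": the opening, from 0 (shut) to 1 (fully open). A call has 1 to 8 rows; each row shifts and turns the commanded pose from where the row before left it, along the tool's axes as they then stand; what a row does not reach is not made up. A row lasts 1/10 s, in which the tool goes at most 50 mm and 8.59 degrees, less where a joint would pass 70% of its speed; a pose out of reach is approached as far as the arm can. A call with a gripper value outside its range is refused whole. The fingers move at their own pace and stop on an object; the grip force is fixed at half the most. Time passes only in rows, so rows that do not move let the fingers close. It gives the time, the measured TCP pose, the force, the opening and the grip force at its end, in the units of the state.
- read_state(): the state, without advancing time (a new reading comes with each control period).
- capture(name): name is "scene" or "top"; returns a dict with "img" (480x640x3 uint8, red, green, blue), "vertical_fov" (degrees; the focal length in pixels is half the picture's height over the tangent of half this angle, whatever the lens; pixels are square), "cx", "cy" (the principal point, pixels), "cam_to_world" (4x4, takes a point from camera to world coordinates). Camera axes: x right, y up, looking along -z (the intrinsics and any distortion apply to the point x, -y, -z); pixel columns grow to the right and rows downward; lengths in m; the calibration is good to about 2 mm. A picture is of the moment at which its call begins. There is no depth.
- hand_in(): hands the job in; it is judged then, once.
Trained networks look in the newest picture that a camera, given by its name, has taken for a name from the list of things; names that differ only in an ending like _2 or _b are one class to them, and where a whole thing is asked for, a point or a joint stands for the part that bears it (a point fixed in the world has none). Each returns a list of dicts, best first, with "p" (0 to 1); they miss things now and then, are a little off and sometimes report something else, mostly with a low value. They report only what shows in the picture. A call takes as long as a camera call. They do not tell look-alikes from the thing itself.
- trace(camera, thing): "pixels" (480x640 bool, what is visible of it) and "bbox" ([left, top, width, height] in pixels, round what is visible of it).
- landmark_of(camera, thing): "point" ([row, column] in pixels: a listed point, or the origin of a listed thing).
The state is a dict: "time_s": time; "joint_positions": joint angles; "qvel": joint speeds; "tau": joint torques, N m; "position": TCP position; "tcp_rot": TCP orientation; "force": force on the tool from outside, world axes, zero at the start; "moment": the same for the moment, N m; "opening": opening from 0.0 (shut) to 1.0 (fully open); "grasp_force": force on a finger pad.
Only numpy, scipy, OpenCV 4.12 (cv2) and the standard library are available. Lean on these libraries where they do the work, as an engineer would, in place of code of your own. Each camera call takes 0.05 s, during which the arm holds its last target. There are 200 camera calls.

## Working session

There is one attempt and no reset: what is moved stays moved. The work goes in short steps, Python scripts to look and compute and a shell command to move; the robot and the scene stay as the last step left them, time stands still between calls to the robot, and variables do not carry over. Pictures are saved under pics/ and viewed, at most 10 in all, crops included, and the job is handed in when it is done.

```bash
mkdir -p pics; ls; cat > h.py <<'E'
import numpy as np, cv2
from rig import *
def K(c):
    f=c["img"].shape[0]/2/np.tan(np.radians(c["vertical_fov"])/2); return f
def ray(c,p):
    f=K(c); d=np.array([(p[1]-c["cx"])/f,-(p[0]-c["cy"])/f,-1.]); T=np.array(c["cam_to_world"])
    d=T[:3,:3]@d; return T[:3,3],d/np.linalg.norm(d)
def atz(c,p,z):
    o,d=ray(c,p); return o+d*(z-o[2])/d[2]
def tri(c1,p1,c2,p2):
    o1,d1=ray(c1,p1);o2,d2=ray(c2,p2)
    s=np.linalg.lstsq(np.c_[d1,-d2],o2-o1,rcond=None)[0]
    a,b=o1+s[0]*d1,o2+s[1]*d2; return (a+b)/2,np.linalg.norm(a-b)
def proj(c,X):
    T=np.array(c["cam_to_world"]); q=T[:3,:3].T@(np.array(X)-T[:3,3]); f=K(c)
    return np.array([c["cy"]-f*q[1]/-q[2], c["cx"]+f*q[0]/-q[2]])
E
python3 - <<'E'
from h import *
cs={n:capture(n) for n in("scene","top")}
for n,c in cs.items():
    cv2.imwrite(f"pics/{n}0.png",c["img"][:,:,::-1]); print(n,{k:np.round(v,3).tolist() for k,v in c.items() if k!="img"})
    for t in["stand","lever_axle","lever_knob","ram","sample","counter","counter_pivot","count_post","bottle","jar","tray"]:
        print(t,[(np.round(r["point"],1).tolist(),round(r["p"],2)) for r in landmark_of(n,t)[:5]])
print(read_state())
E
```

```text
pics
scene {'vertical_fov': 54.944, 'cx': 319.889, 'cy': 231.525, 'cam_to_world': [[0.715, -0.429, 0.552, 1.236], [0.699, 0.438, -0.565, -0.68], [0.001, 0.79, 0.613, 0.951], [0.0, 0.0, 0.0, 1.0]]}
stand [([308.8, 284.3], 0.75)]
lever_axle [([277.9, 250.1], 0.85)]
lever_knob [([245.1, 252.0], 0.94), ([238.1, 378.3], 0.7)]
ram [([233.9, 275.9], 0.62)]
sample [([292.3, 279.8], 0.71)]
counter [([252.9, 355.0], 0.7), ([295.5, 279.9], 0.7), ([277.1, 220.4], 0.63)]
counter_pivot [([276.0, 213.1], 0.91), ([243.0, 349.5], 0.55)]
count_post [([240.7, 378.4], 0.56), ([264.9, 240.2], 0.45)]
bottle [([232.6, 408.9], 0.93), ([260.9, 294.8], 0.59)]
jar [([399.6, 209.6], 0.97)]
tray [([317.0, 380.1], 0.68)]
top {'vertical_fov': 45.653, 'cx': 316.103, 'cy': 242.756, 'cam_to_world': [[-0.03, 0.993, -0.118, 0.399], [-1.0, -0.03, 0.006, -0.001], [0.002, 0.118, 0.993, 1.461], [0.0, 0.0, 0.0, 1.0]]}
stand [([253.2, 359.7], 0.97)]
lever_axle [([245.9, 411.3], 0.95)]
lever_knob [([217.4, 420.4], 0.61)]
ram [([237.2, 370.5], 0.91), ([172.2, 297.9], 0.42)]
sample [([250.8, 358.7], 0.53), ([247.6, 363.8], 0.47
[... 417 characters left out ...]
.51143104e-04,
        6.76907618e+01, -1.02262198e+01]), 'qvel': array([-0.11958406, -0.10353983, -0.09100313,  0.09370686,  0.05252421,
       -0.04627692]), 'tau': array([ 3.60960303e-04, -4.40022898e+01, -1.76985186e+01,  6.34474517e-02,
        5.04020008e-02, -1.80105991e-05]), 'position': array([ 0.19886343, -0.59250103,  0.21156533]), 'tcp_rot': array([[ 9.48051146e-01,  3.18117940e-01,  6.29833331e-06],
       [ 3.18117940e-01, -9.48051146e-01, -3.88332597e-06],
       [ 4.73578646e-06,  5.68520446e-06, -1.00000000e+00]]), 'force': array([0.12478773, 0.69861836, 0.33621356]), 'moment': array([ 0.03465145,  0.01431811, -0.00359156]), 'grasp_force': 0.0, 'opening': 0.9992500593859559}
```

View pics/scene0.png

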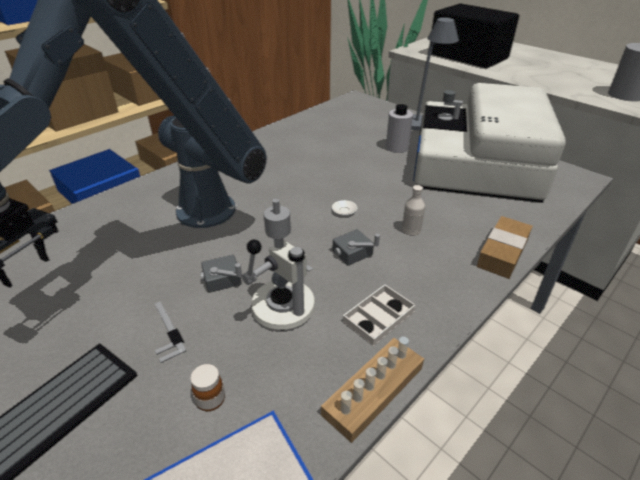

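View pics/top0.png

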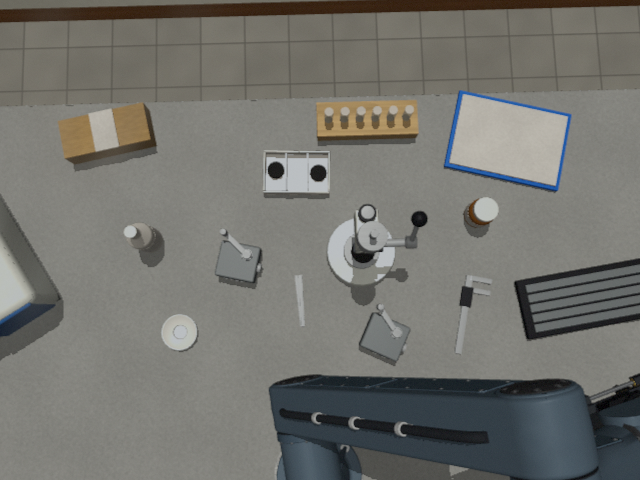

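The scene view shows the stand near (300,285) with its black knob at about (252,246) (col,row). The target counter, left of the stand in the top view, is at (240,262) in top and (353,247) in scene. The second counter, a look-alike, is at (385,337) in top and (220,273) in scene. The pin tips in top are at about (223,232) for the target.

```bash
python3 - <<'E'
from h import *
from scipy.optimize import least_squares
C={n:capture(n) for n in("scene","top")}
s,t=C["scene"],C["top"]
S=dict(stand=(308.8,284.3),axle=(277.9,250.1),knob=(245.1,252),ram=(233.9,275.9))
T=dict(stand=(253.2,359.7),axle=(245.9,411.3),knob=(217.4,420.4),ram=(237.2,370.5))
for k in S: print(k,*[np.round(v,4) for v in tri(s,S[k],t,T[k])])
for k,a,b in[("counter",(252.9,355),(263.1,241.6)),("pivot",(243,349.5),(253.7,249)),("post",(240.7,378.4),(231.7,222))]:
    print(k,*[np.round(v,4) for v in tri(s,a,t,b)])
def w(p,X):
    c,n=np.cos(p[2]),np.sin(p[2]); return np.array([p[0]+c*X[0]-n*X[1],p[1]+n*X[0]+c*X[1],X[2]])
L=dict(stand=(0,0,0),axle=(0,-.1,.185),ram=(0,0,.27),knob=(.12*np.sin(.6),-.1,.185+.12*np.cos(.6)))
f=lambda p:np.concatenate([proj(c,w(p,L[k]))-D[k] for k in L for c,D in((s,S),(t,T))])
r=least_squares(f,[.4,-.05,0],loss="soft_l1");print("stand",r.x,np.round(f(r.x).reshape(-1,4),1).tolist())
print("knob",w(r.x,L["knob"]),"axle",w(r.x,L["axle"]))
Lc=dict(c=(0,0,0),pv=(.02,-.02,.05),po=(.02+.075*np.cos(1),-.02+.075*np.sin(1),.086))
Sc=dict(c=(252.9,355),pv=(243,349.5),po=(240.7,378.4));Tc=dict(c=(263.1,241.6),pv=(253.7,249),po=(231.7,222))
g=lambda p:np.concatenate([proj(c,w(p,Lc[k]))-D[k] for k in Lc for c,D in((s,Sc),(t,Tc))])
r=least_squares(g,[.4,.15,0],loss="soft_l1");print("counter",r.x,np.round(g(r.x).reshape(-1,4),1).tolist())
for k in Lc: print(k,w(r.x,Lc[k]))
for n,a in(("bottle",(238.8,149.8)),("jar",(216.8,475.2))):print(n,atz(t,a,0))
E
```

```text
stand [ 0.5455 -0.1191 -0.007 ] 0.0065
axle [ 0.542  -0.2195  0.1769] 0.0115
knob [ 0.5825 -0.2237  0.306 ] 0.0008
ram [ 0.5488 -0.1253  0.2639] 0.0043
counter [5.319e-01 1.889e-01 5.000e-04] 0.016
pivot [0.5435 0.1566 0.0678] 0.0012
post [0.6004 0.2226 0.0705] 0.0035
stand [ 0.54837064 -0.1225202  -0.16599205] [[-0.5, -1.5, -2.2, 0.5], [-4.0, -5.9, 2.6, -0.6], [-2.7, 1.5, 0.5, -0.2], [12.8, 2.7, -6.0, 2.0]]
knob [ 0.59867332 -0.23234126  0.28404027] axle [ 0.53184755 -0.2211457   0.185     ]
counter [ 0.52897205  0.18569583 -0.1968747 ] [[0.5, -3.9, -1.0, -1.0], [3.9, 1.1, 0.1, -1.6], [-3.5, -2.5, 0.0, 1.1]]
c [0.52897205 0.18569583 0.        ]
pv [0.5446736  0.16217007 0.05      ]
po [0.5967582  0.21613482 0.086     ]
bottle [0.59633874 0.41893848 0.        ]
jar [ 0.62858391 -0.4244711   0.        ]
```

```bash
python3 - <<'E'
from h import *
from scipy.optimize import least_squares
C={n:capture(n) for n in("scene","top")}
s,t=C["scene"],C["top"]
for n in C:
    for th in("lever_knob","count_post","counter"):
        for r in trace(n,th)[:3]: print(n,th,round(r["p"],2),r["bbox"],r["pixels"].sum(),np.argwhere(r["pixels"]).mean(0).round(1) if r["pixels"].any() else 0)
S=dict(stand=(308.8,284.3),axle=(277.9,250.1),knob=(245.6,253),ram=(233.9,275.9))
T=dict(stand=(253.2,359.7),axle=(245.9,411.3),knob=(218.5,419.3),ram=(237.2,370.5))
def w(p,X):
    c,n=np.cos(p[2]),np.sin(p[2]); return np.array([p[0]+c*X[0]-n*X[1],p[1]+n*X[0]+c*X[1],X[2]])
def L(q): return dict(stand=(0,0,0),axle=(0,-.1,.185),ram=(0,0,.27-.035*q),knob=(-.12*np.sin(q-.6),-.1,.185+.12*np.cos(q-.6)))
f=lambda p:np.concatenate([proj(c,w(p,L(p[3])[k]))-D[k] for k in S for c,D in((s,S),(t,T))])
r=least_squares(f,[.54,-.12,-.1,.2],loss="soft_l1");print("stand",r.x,np.round(f(r.x).reshape(-1,4),1).tolist())
for k,v in L(r.x[3]).items(): print(k,w(r.x,v))
for n,(r0,r1,c0,c1) in dict(scene=(190,340,180,330),top=(180,300,320,440)).items():
    pass
a=cv2.resize(s["img"][190:340,190:390],(800,600),interpolation=3);cv2.imwrite("pics/a.png",a[:,:,::-1])
b=cv2.resize(t["img"][180:300,200:440],(800,400),interpolation=3);cv2.imwrite("pics/b.png",b[:,:,::-1])
E
```

```text
scene lever_knob 0.64 [239.8, 236.0, 20.9, 52.8] 423 [260.9 250.8]
scene lever_knob 0.24 [343.2, 284.3, 71.6, 64.1] 2187 [314.1 377.7]
scene count_post 0.68 [349.8, 236.1, 27.2, 13.7] 161 [242.3 364.8]
scene count_post 0.68 [209.1, 259.9, 33.9, 15.5] 202 [270.9 227.2]
scene counter 0.56 [198.7, 250.8, 41.1, 42.2] 1210 [273.1 220.8]
scene counter 0.45 [240.3, 233.8, 18.3, 50.1] 454 [261.  250.6]
top lever_knob 0.83 [408.5, 211.9, 17.3, 39.1] 377 [229.2 415.3]
top lever_knob 0.73 [355.6, 221.3, 32.7, 33.4] 801 [237.2 371.3]
top count_post 0.8 [378.4, 301.1, 23.3, 39.6] 211 [321.2 389.6]
top count_post 0.79 [220.7, 227.6, 32.2, 35.1] 226 [244.  236.5]
top counter 0.88 [359.9, 302.1, 52.1, 59.6] 1652 [335.  384.6]
top counter 0.81 [213.9, 229.8, 47.0, 54.7] 1624 [259.6 237.9]
stand [ 0.54693823 -0.1221141   0.0016751   0.31158877] [[-0.8, -1.7, -1.6, 0.3], [-0.8, -2.2, -4.2, -0.5], [1.0, -0.3, 0.1, -0.0], [0.6, 1.5, 1.8, -0.9]]
stand [ 0.54693823 -0.1221141   0.        ]
axle [ 0.54710574 -0.22211396  0.185     ]
ram [ 0.54693823 -0.1221141   0.25909439]
knob [ 0.58123722 -0.22205679  0.30004364]
```

View pics/a.png

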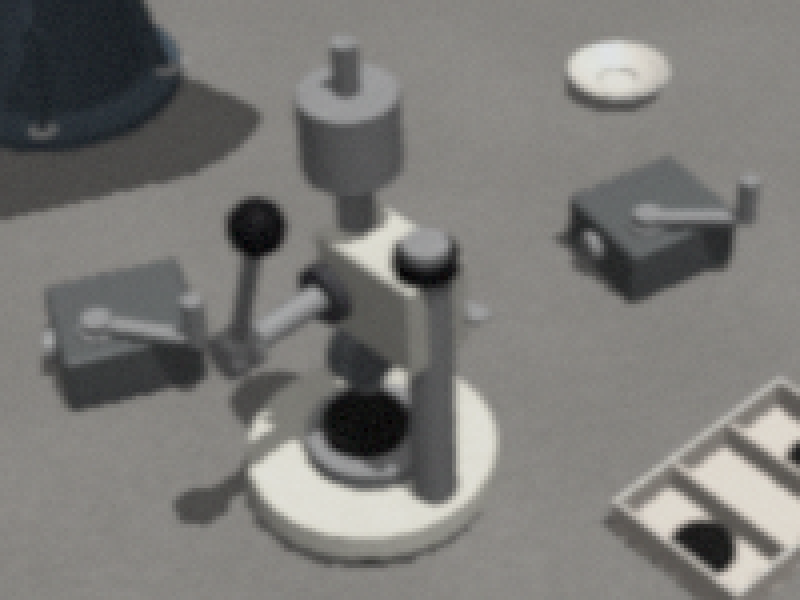

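View pics/b.png

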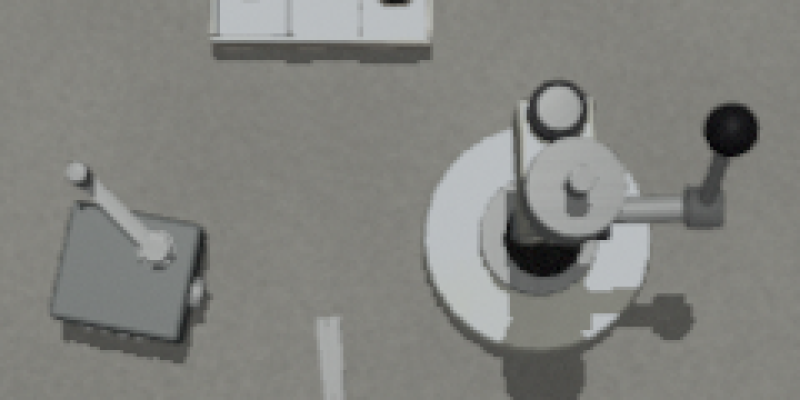

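The crops give knob centre (254,246.5) in scene and (419.3,218.7) in top, and hub (249,278) and (411,242.4). The target counter's pin top is at (377,235.5) and (223.4,231.9), and its pivot at (352,243) and (246.8,254.1), all as (col,row).

```bash
python3 - <<'E'
from h import *
from scipy.optimize import least_squares
s,t=capture("scene"),capture("top")
def w(p,X):
    c,n=np.cos(p[2]),np.sin(p[2]); return np.array([p[0]+c*X[0]-n*X[1],p[1]+n*X[0]+c*X[1],X[2]])
S=dict(axle=(278,249.2),knob=(246.5,254),stand=(308.8,284.3),rod=(201,276))
T=dict(axle=(242.4,411.2),knob=(218.7,419.3),stand=(253.2,359.7),rod=(234.3,374.5))
def L(p): q=p[3];return dict(stand=(0,0,0),axle=(0,-.1,.185),rod=(0,0,.37-.035*q),knob=(-.12*np.sin(q-.6),-.1,.185+.12*np.cos(q-.6)))
Sc=dict(po=(235.5,377),pv=(243,352));Tc=dict(po=(231.9,223.4),pv=(254.1,246.8))
Lc=lambda p:dict(pv=(.02,-.02,.052),po=(.02+.075*np.cos(1),-.02+.075*np.sin(1),.096))
for nm,S,T,L,p0 in(("stand",S,T,L,[.54,-.12,0,.2]),("counter",Sc,Tc,Lc,[.53,.18,-.2])):
    for k in S: print(k,*[np.round(v,4) for v in tri(s,S[k],t,T[k])])
    f=lambda p:np.concatenate([proj(c,w(p,L(p)[k]))-D[k] for k in S for c,D in((s,S),(t,T))])
    r=least_squares(f,p0,loss="soft_l1");print(nm,r.x.round(4),np.round(f(r.x).reshape(-1,4),1).tolist())
    for k,v in L(r.x).items(): print("  ",k,w(r.x,v).round(4))
E
```

```text
axle [ 0.5473 -0.2216  0.1818] 0.0047
knob [ 0.582  -0.2209  0.2999] 0.0031
stand [ 0.5455 -0.1191 -0.007 ] 0.0065
rod [ 0.5455 -0.1207  0.3554] 0.0042
stand [ 0.5461 -0.1216  0.0217  0.3186] [[-0.7, -0.9, -1.2, -0.6], [-0.2, -0.8, -0.3, -0.6], [-1.1, -1.8, -1.3, 0.2], [-0.9, -1.1, -1.2, -0.2]]
   stand [ 0.5461 -0.1216  0.    ]
   axle [ 0.5483 -0.2216  0.185 ]
   rod [ 0.5461 -0.1216  0.3588]
   knob [ 0.5816 -0.2209  0.3003]
po [0.5972 0.2162 0.0923] 0.0049
pv [0.5445 0.164  0.0637] 0.0054
counter [ 0.529   0.189  -0.2599] [[-0.5, -0.6, -1.5, -0.5], [2.8, -1.3, 0.3, -0.5]]
   pv [0.5432 0.1645 0.052 ]
   po [0.5986 0.2151 0.096 ]
```

```bash
python3 -m jog '[{"tz":-3,"roll":-0.14,"jaw":0.6},{"tz":-3,"roll":-0.14},{"tz":-3,"roll":-0.14},{"tz":-3,"roll":-0.14},{"tz":-3,"roll":-0.14},{"tz":-3,"roll":-0.14},{"tz":-3,"roll":-0.14},{"roll":-0.14}]'; python3 -m jog '[{"roll":-0.14},{}]'; python3 -c "
from rig import *
s=read_state();print(s['position'],s['tcp_rot'],s['joint_positions'],s['force'],s['opening'])"
```

```text
[ 0.19888356 -0.59247122  0.21153822] [[ 9.48036378e-01  3.18161950e-01  1.30304646e-05]
 [ 3.18161950e-01 -9.48036377e-01  4.17507596e-05]
 [ 2.56368576e-05 -3.54354409e-05 -9.99999999e-01]] [-8.16750765e+01  3.02236119e+01  8.20893203e+01  1.17287665e-03
  6.76893267e+01 -1.02273256e+01] [ 0.83165227 -0.17184153 -0.09390754] 0.9970985606841855$[0]: bad value
$[0]: bad value
```

```bash
python3 -m jog '[{"tx":0,"ty":0,"tz":-3,"roll":-0.14,"jaw":0.6},{"tx":0,"ty":0,"tz":-3,"roll":-0.14,"jaw":0.6},{"tx":0,"ty":0,"tz":-3,"roll":-0.14,"jaw":0.6},{"tx":0,"ty":0,"tz":-3,"roll":-0.14,"jaw":0.6},{"tx":0,"ty":0,"tz":-3,"roll":-0.14,"jaw":0.6},{"tx":0,"ty":0,"tz":-3,"roll":-0.14,"jaw":0.6},{"tx":0,"ty":0,"tz":-3,"roll":-0.14,"jaw":0.6},{"tx":0,"ty":0,"tz":0,"roll":-0.14,"jaw":0.6}]'; python3 -m jog '[{"tx":0,"ty":0,"tz":0,"roll":-0.14,"jaw":0.6},{"tx":0,"ty":0,"tz":0,"roll":0,"jaw":0.6}]'; python3 -c "
from rig import *
s=read_state();print(s['position'],s['tcp_rot'],s['joint_positions'],s['force'],s['opening'])"
```

```text
time_s: 2.6
position: [0.1993, -0.5944, 0.4273]
tcp_rot: [[0.121, 0.993, 0.002], [0.993, -0.121, -0.01], [-0.01, 0.003, -1.0]]
force: [0.4, -0.8, 0.5]
opening: 0.6
grasp_force: 0.0
time_s: 2.8
position: [0.1989, -0.5924, 0.4218]
tcp_rot: [[-0.013, 1.0, 0.0], [1.0, 0.013, -0.0], [-0.0, 0.0, -1.0]]
force: [-0.5, 0.1, -0.4]
opening: 0.601
grasp_force: 0.0
[ 0.19885634 -0.59237891  0.42178356] [[-1.27503429e-02  9.99918709e-01  5.95595432e-05]
 [ 9.99918666e-01  1.27503601e-02 -2.98346140e-04]
 [-2.99081293e-04  5.57506834e-05 -9.99999954e-01]] [-8.16762461e+01  2.14891461e+01  6.40201722e+01  9.04684730e-04
  9.44732738e+01 -8.24067366e+01] [-0.53192768  0.054331   -0.39875485] 0.6005340733658467
```

```bash
python3 -m jog '[{"tx":3,"ty":3.2,"tz":0,"roll":0,"jaw":0.6},{"tx":3,"ty":3.2,"tz":0,"roll":0,"jaw":0.6},{"tx":3,"ty":3.2,"tz":0,"roll":0,"jaw":0.6},{"tx":3,"ty":3.2,"tz":0,"roll":0,"jaw":0.6},{"tx":3,"ty":3.2,"tz":0,"roll":0,"jaw":0.6},{"tx":3,"ty":3.2,"tz":0,"roll":0,"jaw":0.6},{"tx":3,"ty":3.2,"tz":0,"roll":0,"jaw":0.6},{"tx":3,"ty":3.2,"tz":0,"roll":0,"jaw":0.6}]'; python3 -m jog '[{"tx":3,"ty":3.2,"tz":0,"roll":0,"jaw":0.6},{"tx":3,"ty":3.2,"tz":0,"roll":0,"jaw":0.6},{"tx":3,"ty":3.2,"tz":0,"roll":0,"jaw":0.6},{"tx":3,"ty":3.2,"tz":0,"roll":0,"jaw":0.6},{"tx":0.3,"ty":0.4,"tz":0,"roll":0,"jaw":0.6},{"tx":0,"ty":0,"tz":0,"roll":0,"jaw":0.6},{"tx":0,"ty":0,"tz":0,"roll":0,"jaw":0.6}]'; python3 - <<'E'
from h import *
c=capture("scene");cv2.imwrite("pics/c.png",c["img"][:,:,::-1]);print(read_state()['position'])
for t in("lever_knob",): print([(r["point"],r["p"]) for r in landmark_of("scene",t)])
E
```

```text
time_s: 3.6
position: [0.4527, -0.3476, 0.4214]
tcp_rot: [[-0.009, 1.0, -0.0], [1.0, 0.009, 0.0], [0.0, -0.0, -1.0]]
force: [0.2, -0.4, -0.6]
opening: 0.597
grasp_force: 0.0
time_s: 4.3
position: [0.5814, -0.2252, 0.4213]
tcp_rot: [[-0.011, 1.0, -0.001], [1.0, 0.011, -0.0], [-0.0, -0.001, -1.0]]
force: [-0.4, -0.3, -0.2]
opening: 0.599
grasp_force: 0.0
[ 0.58121386 -0.22554916  0.4214078 ]
[([244.3, 250.9], 0.96)]
```

View pics/c.png

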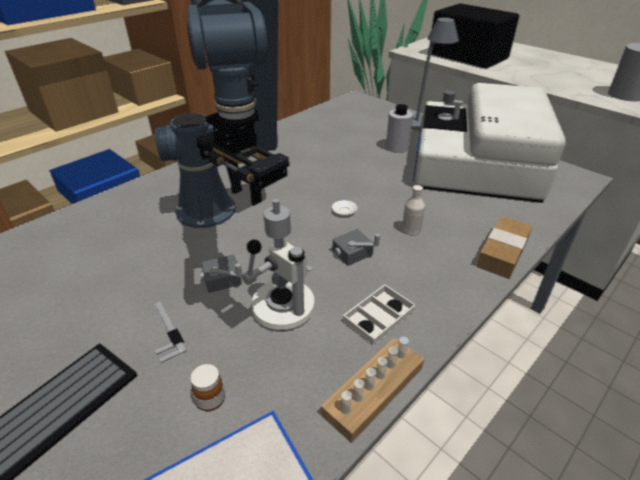

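The picture shows the fingertips at about (237,192) and (256,198), straddling the line above the ball at (254,246). The arm is clear of the ram, so I'll descend.

```bash
python3 -m jog '[{"tx":0,"ty":0,"tz":2,"roll":0,"jaw":0.6},{"tx":0,"ty":0,"tz":2,"roll":0,"jaw":0.6},{"tx":0,"ty":0,"tz":2,"roll":0,"jaw":0.6},{"tx":0,"ty":0,"tz":2,"roll":0,"jaw":0.6},{"tx":0,"ty":0,"tz":1,"roll":0,"jaw":0.6},{"tx":0,"ty":0,"tz":1,"roll":0,"jaw":0.6},{"tx":0,"ty":0,"tz":1,"roll":0,"jaw":0.6},{"tx":0,"ty":0,"tz":0,"roll":0,"jaw":0.6}]'; python3 - <<'E'
from h import *
c=capture("scene");cv2.imwrite("pics/d.png",cv2.resize(c["img"][150:300,170:370],(800,600),interpolation=3)[:,:,::-1]);s=read_state();print(s['position'],s["force"])
E
```

```text
time_s: 5.2
position: [0.5814, -0.2245, 0.3104]
tcp_rot: [[-0.012, 1.0, -0.002], [1.0, 0.012, 0.001], [0.001, -0.002, -1.0]]
force: [-0.0, -0.3, -0.5]
opening: 0.601
grasp_force: 0.0
[ 0.58191558 -0.22456606  0.3112738 ] [ 0.28463847  0.01713515 -0.29623746]
```

View pics/d.png

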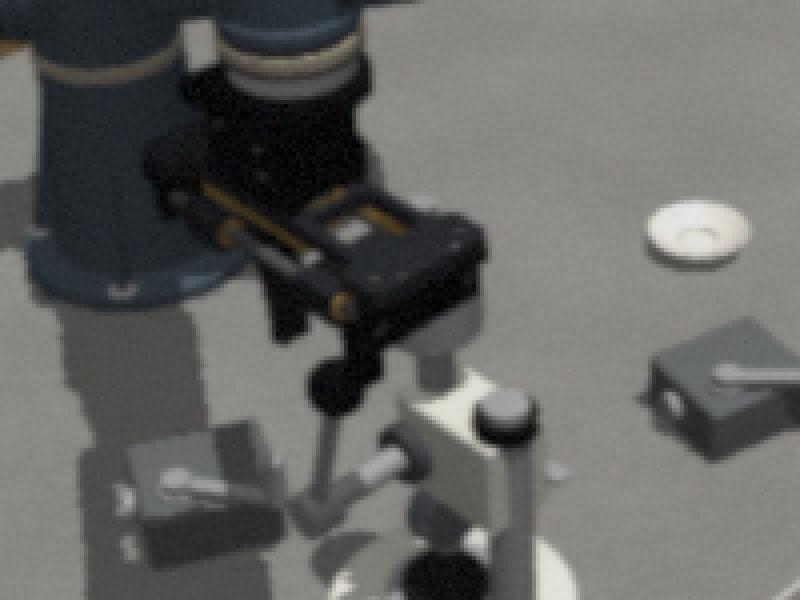

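```bash
python3 - <<'E'
from h import *
import rig; print(tips_ahead if not callable(tips_ahead) else tips_ahead())
c=capture("scene");t=capture("top")
for X in[(.5819,-.2245,.311),(.5819,-.2245,.292),(.582,-.221,.3)]: print(X,proj(c,X).round(1),proj(t,X).round(1),((proj(c,X)-[150,170])*4).round())
E
```

```text
0.019
(0.5819, -0.2245, 0.311) [243.4 251.5] [217.4 421.4] [374. 326.]
(0.5819, -0.2245, 0.292) [250.  252.3] [218.9 419.7] [400. 329.]
(0.582, -0.221, 0.3) [246.5 253.3] [218.2 418.7] [386. 333.]
```

The fingertips look higher in the picture than projected, at about (330,362) in the crop against (329,400). I'll zoom in with brighter contrast before moving.

```bash
python3 - <<'E'
from h import *
c=capture("scene");i=c["img"]
o=cv2.resize(i[205:265,215:295],(800,600),interpolation=3);o=(255*(o/255.)**.45).astype(np.uint8).copy()
def m(X,col):
    p=(proj(c,X)-[205,215])*10; cv2.circle(o,(int(p[1]),int(p[0])),5,col,-1)
x,y,z=read_state()["position"]
for dx in(-.026,.026):
  for z0 in(.019,0,-.051): m((x+dx,y,z-z0),(255,0,0))
m((.582,-.221,.300),(0,255,0))
cv2.imwrite("pics/e.png",o[:,:,::-1])
E
```

```text
(no output)
```

View pics/e.png

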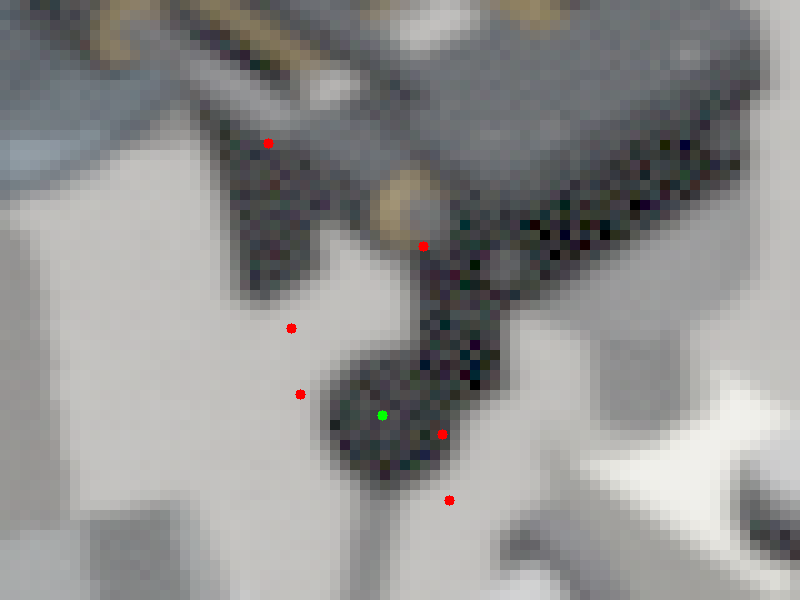

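The bright zoom shows the front fingertip ending at crop (265,300), against a predicted (295,395). The pads may reach less far down than stated, so I'll feel for the ball with a small forward push.

```bash
python3 -m jog '[{"tx":0,"ty":-0.5,"tz":0,"roll":0,"jaw":0.6},{"tx":0,"ty":-0.3,"tz":0,"roll":0,"jaw":0.6},{"tx":0,"ty":-0.3,"tz":0,"roll":0,"jaw":0.6},{"tx":0,"ty":0,"tz":0,"roll":0,"jaw":0.6}]';python3 -m jog '[{"tx":0,"ty":-0.3,"tz":0,"roll":0,"jaw":0.6},{"tx":0,"ty":-0.3,"tz":0,"roll":0,"jaw":0.6},{"tx":0,"ty":0,"tz":0,"roll":0,"jaw":0.6}]';python3 -m jog '[{"tx":0,"ty":-0.3,"tz":0,"roll":0,"jaw":0.6},{"tx":0,"ty":-0.3,"tz":0,"roll":0,"jaw":0.6},{"tx":0,"ty":0,"tz":0,"roll":0,"jaw":0.6}]'; python3 - <<'E'
from h import *
c=capture("scene");i=c["img"]
print([(r["point"],r["p"]) for r in landmark_of("scene","lever_knob")])
print(read_state()["force"])
E
```

```text
time_s: 5.8
position: [0.5706, -0.2246, 0.3118]
tcp_rot: [[-0.013, 1.0, -0.0], [1.0, 0.013, -0.0], [-0.0, -0.0, -1.0]]
force: [-1.1, -0.0, -0.5]
opening: 0.599
grasp_force: 0.0
time_s: 6.1
position: [0.5647, -0.2247, 0.3116]
tcp_rot: [[-0.013, 1.0, -0.0], [1.0, 0.013, 0.0], [0.0, -0.0, -1.0]]
force: [-0.6, 0.6, -0.2]
opening: 0.6
grasp_force: 0.0
time_s: 6.4
position: [0.5587, -0.2247, 0.3116]
tcp_rot: [[-0.013, 1.0, -0.0], [1.0, 0.013, 0.0], [0.0, -0.0, -1.0]]
force: [1.1, -0.7, -0.1]
opening: 0.596
grasp_force: 0.0
[([246.2, 251.6], 0.91)]
[-0.37578692  0.16178672 -0.36530574]
```

No contact after 23 mm, so the tips really do pass above the ball and stand about 25 mm higher than stated. I'll go back, descend 25 mm, and push again.

```bash
python3 -m jog '[{"tx":0,"ty":1.2,"tz":0,"roll":0,"jaw":0.6},{"tx":0,"ty":1.1,"tz":0,"roll":0,"jaw":0.6},{"tx":0,"ty":0,"tz":1,"roll":0,"jaw":0.6},{"tx":0,"ty":0,"tz":1,"roll":0,"jaw":0.6},{"tx":0,"ty":0,"tz":0.5,"roll":0,"jaw":0.6},{"tx":0,"ty":0,"tz":0,"roll":0,"jaw":0.6}]';python3 -m jog '[{"tx":0,"ty":-0.5,"tz":0,"roll":0,"jaw":0.6},{"tx":0,"ty":-0.3,"tz":0,"roll":0,"jaw":0.6},{"tx":0,"ty":-0.3,"tz":0,"roll":0,"jaw":0.6},{"tx":0,"ty":0,"tz":0,"roll":0,"jaw":0.6}]';python3 -m jog '[{"tx":0,"ty":-0.3,"tz":0,"roll":0,"jaw":0.6},{"tx":0,"ty":-0.3,"tz":0,"roll":0,"jaw":0.6},{"tx":0,"ty":0,"tz":0,"roll":0,"jaw":0.6}]';python3 -m jog '[{"tx":0,"ty":-0.3,"tz":0,"roll":0,"jaw":0.6},{"tx":0,"ty":-0.3,"tz":0,"roll":0,"jaw":0.6},{"tx":0,"ty":0,"tz":0,"roll":0,"jaw":0.6}]'; python3 - <<'E'
from h import *
c=capture("scene");i=c["img"]
print([(r["point"],r["p"]) for r in landmark_of("scene","lever_knob")])
print(read_state()["force"])
E
```

```text
time_s: 7.1
position: [0.5811, -0.2239, 0.2847]
tcp_rot: [[-0.013, 1.0, -0.003], [1.0, 0.013, 0.002], [0.002, -0.003, -1.0]]
force: [0.3, -0.0, 0.4]
opening: 0.6
grasp_force: 0.0
time_s: 7.5
position: [0.5715, -0.2248, 0.2875]
tcp_rot: [[-0.013, 1.0, 0.002], [1.0, 0.013, -0.001], [-0.001, 0.002, -1.0]]
force: [1.2, 1.0, 1.2]
opening: 0.6
grasp_force: 0.7
time_s: 7.8
position: [0.5655, -0.2251, 0.2873]
tcp_rot: [[-0.013, 1.0, 0.002], [1.0, 0.013, -0.001], [-0.001, 0.002, -1.0]]
force: [3.6, 0.6, 2.7]
opening: 0.603
grasp_force: 1.4
time_s: 8.1
position: [0.5584, -0.2248, 0.2864]
tcp_rot: [[-0.013, 1.0, -0.001], [1.0, 0.013, 0.0], [0.0, -0.001, -1.0]]
force: [2.6, -0.7, 2.0]
opening: 0.597
grasp_force: 1.0
[([239.3, 247.4], 0.53)]
[ 0.72715317 -0.65448566  1.18311162]
```

```bash
python3 -m jog '[{"tx":0,"ty":0.3,"tz":0,"roll":0,"jaw":0.6},{"tx":0,"ty":0,"tz":0.5,"roll":0,"jaw":0.6},{"tx":0,"ty":-0.4,"tz":0,"roll":0,"jaw":0.6},{"tx":0,"ty":-0.4,"tz":0,"roll":0,"jaw":0.6},{"tx":0,"ty":-0.4,"tz":0,"roll":0,"jaw":0.6},{"tx":0,"ty":-0.4,"tz":0,"roll":0,"jaw":0.6},{"tx":0,"ty":-0.4,"tz":0,"roll":0,"jaw":0.6}]';python3 -m jog '[{"tx":0,"ty":-0.4,"tz":0,"roll":0,"jaw":0.6},{"tx":0,"ty":-0.4,"tz":0,"roll":0,"jaw":0.6},{"tx":0,"ty":0,"tz":0,"roll":0,"jaw":0.6}]'; python3 - <<'E'
from h import *
c=capture("scene");i=c["img"]
print([(r["point"],r["p"]) for r in landmark_of("scene","lever_knob")])
print(read_state()["force"])
a=cv2.resize(i[190:340,190:390],(800,600),interpolation=3);cv2.imwrite("pics/f.png",a[:,:,::-1])
E
```

```text
time_s: 8.9
position: [0.5423, -0.2253, 0.2822]
tcp_rot: [[-0.013, 1.0, 0.002], [1.0, 0.013, -0.001], [-0.001, 0.002, -1.0]]
force: [1.0, 0.8, 2.2]
opening: 0.603
grasp_force: 1.2
time_s: 9.2
position: [0.5332, -0.2253, 0.2816]
tcp_rot: [[-0.013, 1.0, -0.001], [1.0, 0.013, -0.0], [-0.0, -0.001, -1.0]]
force: [1.3, 0.4, 0.1]
opening: 0.603
grasp_force: 0.5
[]
[ 0.61518155 -0.25711602  0.47783794]
```

View pics/f.png

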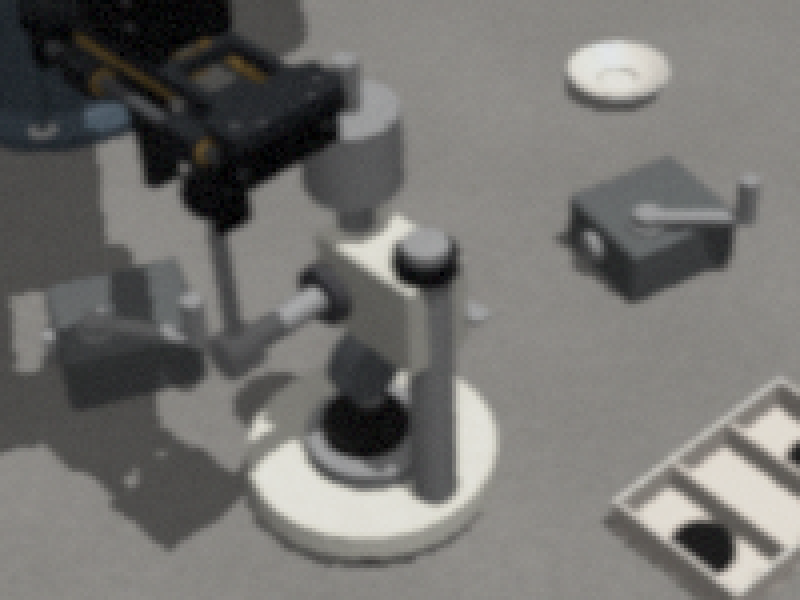

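Picture: the lever stands nearly upright at crop x of about 215–230, with the fingers round the ball and the gripper clear of the ram. I'll carry on forward in small steps, feeling for the foot.

```bash
python3 -m jog '[{"tx":0,"ty":-0.4,"tz":0,"roll":0,"jaw":0.6},{"tx":0,"ty":-0.4,"tz":0,"roll":0,"jaw":0.6},{"tx":0,"ty":0,"tz":0,"roll":0,"jaw":0.6}]';python3 -m jog '[{"tx":0,"ty":-0.3,"tz":0,"roll":0,"jaw":0.6},{"tx":0,"ty":-0.3,"tz":0,"roll":0,"jaw":0.6},{"tx":0,"ty":0,"tz":0,"roll":0,"jaw":0.6}]';python3 -m jog '[{"tx":0,"ty":-0.3,"tz":0,"roll":0,"jaw":0.6},{"tx":0,"ty":-0.3,"tz":0,"roll":0,"jaw":0.6},{"tx":0,"ty":0,"tz":0,"roll":0,"jaw":0.6}]'; python3 -m jog '[{"tx":0,"ty":-0.3,"tz":0,"roll":0,"jaw":0.6},{"tx":0,"ty":0,"tz":0,"roll":0,"jaw":0.6}]'
```

```text
time_s: 9.6
position: [0.5255, -0.2251, 0.2815]
tcp_rot: [[-0.013, 1.0, -0.001], [1.0, 0.013, 0.0], [0.0, -0.001, -1.0]]
force: [1.0, 0.6, -0.2]
opening: 0.601
grasp_force: 0.4
time_s: 9.9
position: [0.5195, -0.2252, 0.2815]
tcp_rot: [[-0.013, 1.0, -0.001], [1.0, 0.013, 0.0], [0.0, -0.001, -1.0]]
force: [0.3, -1.4, -0.1]
opening: 0.6
grasp_force: 0.5
time_s: 10.2
position: [0.5134, -0.2253, 0.2813]
tcp_rot: [[-0.013, 1.0, -0.001], [1.0, 0.013, 0.0], [0.0, -0.001, -1.0]]
force: [0.6, 0.1, -0.0]
opening: 0.599
grasp_force: 0.4
time_s: 10.4
position: [0.5105, -0.2253, 0.2812]
tcp_rot: [[-0.013, 1.0, -0.001], [1.0, 0.013, 0.0], [0.0, -0.001, -1.0]]
force: [0.6, -0.9, -1.3]
opening: 0.601
grasp_force: 0.5
```

```bash
python3 -m jog '[{"tx":0,"ty":-0.3,"tz":0,"roll":0,"jaw":0.6},{"tx":0,"ty":-0.3,"tz":0,"roll":0,"jaw":0.6}]';python3 -m jog '[{"tx":0,"ty":-0.3,"tz":0,"roll":0,"jaw":0.6},{"tx":0,"ty":-0.3,"tz":0,"roll":0,"jaw":0.6}]';python3 -m jog '[{"tx":0,"ty":-0.3,"tz":0,"roll":0,"jaw":0.6},{"tx":0,"ty":-0.3,"tz":0,"roll":0,"jaw":0.6}]'
```

```text
time_s: 10.6
position: [0.505, -0.2254, 0.2813]
tcp_rot: [[-0.013, 1.0, -0.0], [1.0, 0.013, 0.0], [0.0, -0.0, -1.0]]
force: [2.9, -0.3, -2.5]
opening: 0.603
grasp_force: 1.2
time_s: 10.8
position: [0.4989, -0.2255, 0.2814]
tcp_rot: [[-0.013, 1.0, -0.0], [1.0, 0.013, 0.0], [0.0, -0.0, -1.0]]
force: [2.0, 0.1, -2.0]
opening: 0.599
grasp_force: 1.2
time_s: 11.0
position: [0.493, -0.2256, 0.2816]
tcp_rot: [[-0.013, 1.0, 0.0], [1.0, 0.013, 0.0], [0.0, 0.0, -1.0]]
force: [1.6, 0.9, -2.1]
opening: 0.604
grasp_force: 1.3
```

```bash
python3 -m jog '[{"tx":0,"ty":0,"tz":0,"roll":0,"jaw":0.6}]'
```

```text
time_s: 11.1
position: [0.4925, -0.2256, 0.2816]
tcp_rot: [[-0.013, 1.0, -0.001], [1.0, 0.013, 0.0], [0.0, -0.001, -1.0]]
force: [1.1, 0.4, -1.2]
opening: 0.602
grasp_force: 0.5
```

```bash
python3 -m jog '[{"tx":0,"ty":-0.3,"tz":0.1,"roll":0,"jaw":0.6},{"tx":0,"ty":-0.3,"tz":0.1,"roll":0,"jaw":0.6}]';python3 -m jog '[{"tx":0,"ty":-0.3,"tz":0.2,"roll":0,"jaw":0.6}]';python3 -m jog '[{"tx":0,"ty":-0.3,"tz":0.2,"roll":0,"jaw":0.6}]'
```

```text
time_s: 11.3
position: [0.4872, -0.2257, 0.2799]
tcp_rot: [[-0.013, 1.0, 0.001], [1.0, 0.013, -0.0], [-0.0, 0.001, -1.0]]
force: [1.4, 0.1, 1.0]
opening: 0.599
grasp_force: 0.9
time_s: 11.4
position: [0.4842, -0.226, 0.278]
tcp_rot: [[-0.013, 1.0, 0.001], [1.0, 0.013, -0.001], [-0.001, 0.001, -1.0]]
force: [2.1, -0.8, 1.0]
opening: 0.603
grasp_force: 0.9
time_s: 11.5
position: [0.4811, -0.226, 0.2758]
tcp_rot: [[-0.013, 1.0, 0.001], [1.0, 0.013, -0.001], [-0.001, 0.001, -1.0]]
force: [2.0, -0.9, 2.0]
opening: 0.603
grasp_force: 0.8
```

```bash
python3 -m jog '[{"tx":0,"ty":-0.3,"tz":0.1,"roll":0,"jaw":0.6},{"tx":0,"ty":-0.3,"tz":0.2,"roll":0,"jaw":0.6}]';python3 -m jog '[{"tx":0,"ty":-0.3,"tz":0.2,"roll":0,"jaw":0.6}]';python3 -m jog '[{"tx":0,"ty":-0.3,"tz":0.2,"roll":0,"jaw":0.6}]'
```

```text
time_s: 11.7
position: [0.475, -0.2261, 0.2726]
tcp_rot: [[-0.013, 1.0, 0.0], [1.0, 0.013, -0.0], [-0.0, 0.0, -1.0]]
force: [1.7, 0.0, 0.0]
opening: 0.603
grasp_force: 0.8
time_s: 11.8
position: [0.4719, -0.226, 0.2705]
tcp_rot: [[-0.013, 1.0, -0.0], [1.0, 0.013, -0.0], [-0.0, -0.0, -1.0]]
force: [2.1, 0.3, 1.3]
opening: 0.595
grasp_force: 0.8
time_s: 11.9
position: [0.4694, -0.226, 0.2686]
tcp_rot: [[-0.013, 1.0, 0.001], [1.0, 0.013, -0.0], [-0.0, 0.001, -1.0]]
force: [3.3, 0.3, 3.7]
opening: 0.603
grasp_force: 1.8
```

```bash
python3 -m jog '[{"tx":0,"ty":-0.2,"tz":0.1,"roll":0,"jaw":0.6}]';python3 -m jog '[{"tx":0,"ty":-0.2,"tz":0.1,"roll":0,"jaw":0.6}]';python3 -m jog '[{"tx":0,"ty":0,"tz":0,"roll":0,"jaw":0.6}]'
```

```text
time_s: 12.0
position: [0.468, -0.2261, 0.2678]
tcp_rot: [[-0.013, 1.0, 0.003], [1.0, 0.013, -0.0], [-0.0, 0.003, -1.0]]
force: [3.9, 0.2, 2.2]
opening: 0.601
grasp_force: 2.4
time_s: 12.1
position: [0.4664, -0.2261, 0.267]
tcp_rot: [[-0.013, 1.0, 0.004], [1.0, 0.013, -0.0], [-0.0, 0.004, -1.0]]
force: [6.2, 0.7, 1.7]
opening: 0.601
grasp_force: 2.9
time_s: 12.2
position: [0.4662, -0.2261, 0.2668]
tcp_rot: [[-0.013, 1.0, 0.003], [1.0, 0.013, -0.0], [-0.0, 0.003, -1.0]]
force: [5.3, 0.2, 1.5]
opening: 0.605
grasp_force: 2.5
```

Contact is felt at about TCP x 0.471 and the force is climbing. I'll press on to roughly 8 N along the path.

```bash
python3 -m jog '[{"tx":0,"ty":-0.2,"tz":0.1,"roll":0,"jaw":0.6},{"tx":0,"ty":-0.2,"tz":0.1,"roll":0,"jaw":0.6}]';python3 -m jog '[{"tx":0,"ty":-0.2,"tz":0.1,"roll":0,"jaw":0.6}]';python3 -m jog '[{"tx":0,"ty":0,"tz":0,"roll":0,"jaw":0.6}]'
```

```text
time_s: 12.4
position: [0.4635, -0.2262, 0.2652]
tcp_rot: [[-0.013, 1.0, 0.006], [1.0, 0.013, -0.001], [-0.001, 0.006, -1.0]]
force: [8.2, 1.1, 2.5]
opening: 0.598
grasp_force: 4.0
time_s: 12.5
position: [0.462, -0.2262, 0.2643]
tcp_rot: [[-0.012, 1.0, 0.007], [1.0, 0.012, -0.001], [-0.001, 0.007, -1.0]]
force: [9.1, 2.7, 0.8]
opening: 0.596
grasp_force: 4.7
time_s: 12.6
position: [0.4618, -0.2262, 0.2642]
tcp_rot: [[-0.012, 1.0, 0.007], [1.0, 0.012, -0.001], [-0.001, 0.007, -1.0]]
force: [8.1, 1.6, 0.1]
opening: 0.601
grasp_force: 4.2
```

```bash
python3 -m jog '[{"tx":0,"ty":-0.2,"tz":0.1,"roll":0,"jaw":0.6},{"tx":0,"ty":0,"tz":0,"roll":0,"jaw":0.6},{"tx":0,"ty":0,"tz":0,"roll":0,"jaw":0.6},{"tx":0,"ty":0,"tz":0,"roll":0,"jaw":0.6},{"tx":0,"ty":0,"tz":0,"roll":0,"jaw":0.6},{"tx":0,"ty":0,"tz":0,"roll":0,"jaw":0.6},{"tx":0,"ty":0,"tz":0,"roll":0,"jaw":0.6},{"tx":0,"ty":0,"tz":0,"roll":0,"jaw":0.6}]';python3 -m jog '[{"tx":0,"ty":0,"tz":0,"roll":0,"jaw":0.6},{"tx":0,"ty":0,"tz":0,"roll":0,"jaw":0.6},{"tx":0,"ty":0,"tz":0,"roll":0,"jaw":0.6},{"tx":0,"ty":0,"tz":0,"roll":0,"jaw":0.6},{"tx":0,"ty":0,"tz":0,"roll":0,"jaw":0.6},{"tx":0,"ty":0,"tz":0,"roll":0,"jaw":0.6},{"tx":0,"ty":0,"tz":0,"roll":0,"jaw":0.6},{"tx":0,"ty":0,"tz":0,"roll":0,"jaw":0.6}]';python3 -m jog '[{"tx":0,"ty":0,"tz":0,"roll":0,"jaw":0.6},{"tx":0,"ty":0,"tz":0,"roll":0,"jaw":0.6},{"tx":0,"ty":0,"tz":0,"roll":0,"jaw":0.6},{"tx":0,"ty":0,"tz":0,"roll":0,"jaw":0.6}]'
```

```text
time_s: 13.4
position: [0.4605, -0.2262, 0.2633]
tcp_rot: [[-0.012, 1.0, 0.008], [1.0, 0.012, -0.001], [-0.001, 0.008, -1.0]]
force: [9.6, 2.0, 1.8]
opening: 0.605
grasp_force: 4.7
time_s: 14.2
position: [0.4605, -0.2263, 0.2633]
tcp_rot: [[-0.012, 1.0, 0.008], [1.0, 0.012, -0.001], [-0.001, 0.008, -1.0]]
force: [8.2, 2.3, 0.5]
opening: 0.603
grasp_force: 4.7
time_s: 14.6
position: [0.4605, -0.2262, 0.2633]
tcp_rot: [[-0.012, 1.0, 0.008], [1.0, 0.012, -0.001], [-0.001, 0.008, -1.0]]
force: [9.0, 1.7, 0.6]
opening: 0.6
grasp_force: 4.7
```

```bash
python3 -m jog '[{"tx":0,"ty":0.4,"tz":-0.1,"roll":0,"jaw":0.6},{"tx":0,"ty":0.4,"tz":-0.1,"roll":0,"jaw":0.6},{"tx":0,"ty":0.4,"tz":-0.1,"roll":0,"jaw":0.6},{"tx":0,"ty":0.4,"tz":-0.2,"roll":0,"jaw":0.6},{"tx":0,"ty":0.4,"tz":-0.2,"roll":0,"jaw":0.6},{"tx":0,"ty":0.4,"tz":-0.2,"roll":0,"jaw":0.6},{"tx":0,"ty":0.4,"tz":-0.2,"roll":0,"jaw":0.6},{"tx":0,"ty":0.4,"tz":-0.2,"roll":0,"jaw":0.6}]';python3 -m jog '[{"tx":0,"ty":0.4,"tz":-0.2,"roll":0,"jaw":0.6},{"tx":0,"ty":0.4,"tz":-0.2,"roll":0,"jaw":0.6},{"tx":0,"ty":0.4,"tz":-0.2,"roll":0,"jaw":0.6},{"tx":0,"ty":0.4,"tz":0,"roll":0,"jaw":0.6},{"tx":0,"ty":0.4,"tz":0,"roll":0,"jaw":0.6},{"tx":0,"ty":0.4,"tz":0,"roll":0,"jaw":0.6},{"tx":0,"ty":0.4,"tz":0,"roll":0,"jaw":0.6},{"tx":0,"ty":0.4,"tz":0,"roll":0,"jaw":0.6}]';python3 -m jog '[{"tx":0,"ty":0.4,"tz":0,"roll":0,"jaw":0.6},{"tx":0,"ty":0.4,"tz":0,"roll":0,"jaw":0.6},{"tx":0,"ty":0.4,"tz":0,"roll":0,"jaw":0.6},{"tx":0,"ty":0.4,"tz":0,"roll":0,"jaw":0.6},{"tx":0,"ty":0.4,"tz":0,"roll":0,"jaw":0.6},{"tx":0,"ty":0.4,"tz":0,"roll":0,"jaw":0.6},{"tx":0,"ty":0,"tz":0,"roll":0,"jaw":0.6}]';python3 - <<'E'
from h import *
c=capture("scene");i=c["img"];s=read_state();print(s["position"],s["force"])
print([(r["point"],r["p"]) for r in landmark_of("scene","lever_knob")])
o=cv2.resize(i[215:295,215:322],(800,600),interpolation=3);o=(255*(o/255.)**.5).astype(np.uint8).copy()
for q in(.5,.6,.7):
  a=proj(c,(.5483-.12*np.sin(q-.6),-.2216,.185+.12*np.cos(q-.6)));print(q,a);a=(a-[215,215])*7.5;cv2.circle(o,(int(a[1]),int(a[0])),3,(255,0,0),-1)
cv2.imwrite("pics/g.png",o[:,:,::-1])
E
```

```text
time_s: 15.4
position: [0.4892, -0.2256, 0.2756]
tcp_rot: [[-0.013, 1.0, -0.001], [1.0, 0.013, 0.0], [0.0, -0.001, -1.0]]
force: [-0.8, -0.1, 1.1]
opening: 0.6
grasp_force: 0.8
time_s: 16.2
position: [0.5119, -0.2255, 0.2882]
tcp_rot: [[-0.015, 1.0, -0.02], [1.0, 0.015, -0.003], [-0.003, -0.021, -1.0]]
force: [-29.9, 2.6, 47.9]
opening: 0.603
grasp_force: 21.0
time_s: 16.9
position: [0.546, -0.2253, 0.2837]
tcp_rot: [[-0.013, 1.0, 0.004], [1.0, 0.013, -0.002], [-0.002, 0.004, -1.0]]
force: [-0.4, -0.4, -0.1]
opening: 0.601
grasp_force: 0.0
[ 0.54573915 -0.22490832  0.2821935 ] [-0.67056084  0.2701811   0.15376286]
[([231.4, 238.4], 0.91)]
0.5 [240.78858228 246.68522719]
0.6 [238.22963947 243.30671809]
0.7 [236.11811031 240.02467537]
```

View pics/g.png

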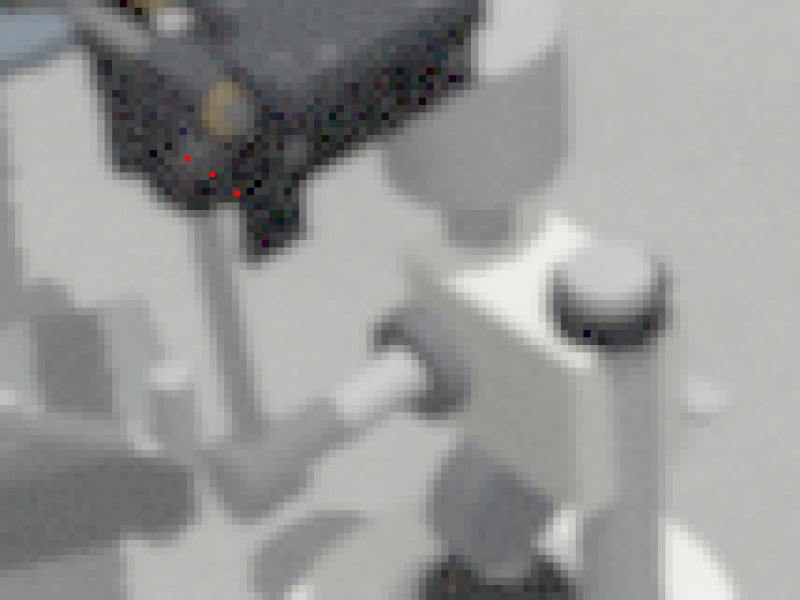

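The rod still leans slightly forward, with the ball at about crop (188,163), near q of 0.69. A jam (finger edge on the ball) cost some travel on the way back. I'll push 10 mm further and measure again.

```bash
python3 -m jog '[{"tx":0,"ty":0.3,"tz":0,"roll":0,"jaw":0.6},{"tx":0,"ty":0.3,"tz":0,"roll":0,"jaw":0.6},{"tx":0,"ty":0.4,"tz":0,"roll":0,"jaw":0.6}]';python3 -m jog '[{"tx":0,"ty":0,"tz":0,"roll":0,"jaw":0.6},{"tx":0,"ty":-0.5,"tz":0,"roll":0,"jaw":0.6},{"tx":0,"ty":-0.5,"tz":0,"roll":0,"jaw":0.6},{"tx":0,"ty":0,"tz":-2,"roll":0,"jaw":0.6},{"tx":0,"ty":0,"tz":-3,"roll":0,"jaw":0.6},{"tx":0,"ty":0,"tz":-4,"roll":0,"jaw":0.6},{"tx":0,"ty":0,"tz":-4,"roll":0,"jaw":0.6},{"tx":0,"ty":0,"tz":0,"roll":0,"jaw":0.6}]';python3 - <<'E'
from h import *
c=capture("scene");i=c["img"];s=read_state();print(s["position"],s["force"])
print([(r["point"],r["p"]) for r in landmark_of("scene","lever_knob")])
for q in(.5,.6,.7): print(q,proj(c,(.5483-.12*np.sin(q-.6),-.2216,.185+.12*np.cos(q-.6))).round(1))
o=cv2.resize(i[215:295,215:322],(800,600),interpolation=3);o=(255*(o/255.)**.5).astype(np.uint8).copy()
cv2.imwrite("pics/h.png",o[:,:,::-1])
g=i[225:255,228:265].max(2)<55; n,l,st,ce=cv2.connectedComponentsWithStats(g.astype(np.uint8));print(st.tolist(),(ce+[228,225]).round(1).tolist())
E
```

```text
time_s: 17.3
position: [0.5548, -0.2247, 0.2807]
tcp_rot: [[-0.013, 1.0, -0.002], [1.0, 0.013, 0.001], [0.001, -0.002, -1.0]]
force: [-2.5, 0.6, 2.2]
opening: 0.601
grasp_force: 1.3
time_s: 18.1
position: [0.5475, -0.2265, 0.4186]
tcp_rot: [[-0.013, 1.0, 0.012], [1.0, 0.013, -0.008], [-0.008, 0.012, -1.0]]
force: [0.6, 0.4, 0.7]
opening: 0.596
grasp_force: 0.0
[ 0.5463125  -0.22580282  0.41529461] [-0.05676805 -0.50364394  0.12249094]
[([233.9, 240.1], 0.87)]
0.5 [240.8 246.7]
0.6 [238.2 243.3]
0.7 [236.1 240. ]
[[0, 0, 37, 30, 965], [9, 7, 13, 14, 145]] [[246.4, 239.7], [243.1, 238.1]]
```

View pics/h.png

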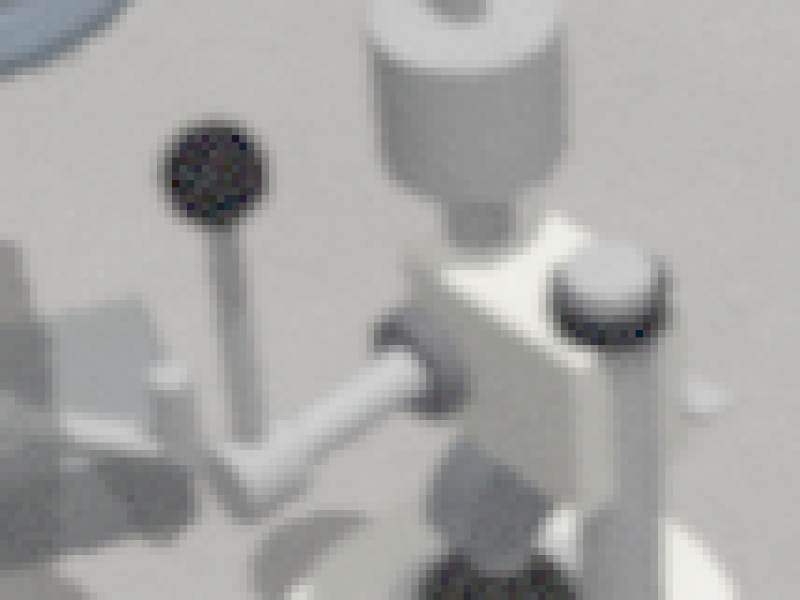

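The picture shows the lever upright and free, with the ball centroid at (243.1,238.1). The q=0.6 prediction is (243.3,238.2). Next is the counter.

```bash
python3 -m jog '[{"tx":4,"ty":0.5,"tz":0,"roll":0,"jaw":0.45},{"tx":4,"ty":0.5,"tz":0,"roll":0,"jaw":0.45},{"tx":4,"ty":0.5,"tz":0,"roll":0,"jaw":0.45},{"tx":4,"ty":0.5,"tz":0,"roll":0,"jaw":0.45},{"tx":4,"ty":0.5,"tz":0,"roll":0,"jaw":0.45},{"tx":4,"ty":0.5,"tz":0,"roll":0,"jaw":0.45},{"tx":4,"ty":0.5,"tz":0,"roll":0,"jaw":0.45},{"tx":4,"ty":0.5,"tz":0,"roll":0,"jaw":0.45}]';python3 -m jog '[{"tx":4,"ty":0.6,"tz":0,"roll":0,"jaw":0.45},{"tx":4,"ty":0.6,"tz":0,"roll":0,"jaw":0.45},{"tx":4,"ty":0.6,"tz":0,"roll":0,"jaw":0.45},{"tx":0,"ty":0,"tz":0,"roll":0.13,"jaw":0.45},{"tx":0,"ty":0,"tz":0,"roll":0.13,"jaw":0.45},{"tx":0,"ty":0,"tz":0,"roll":0.12,"jaw":0.45},{"tx":0,"ty":0,"tz":0,"roll":0,"jaw":0.45},{"tx":0,"ty":0,"tz":0,"roll":0,"jaw":0.45}]';python3 - <<'E'
from h import *
c=capture("scene");s=read_state();print(s["position"],s["tcp_rot"].round(3).tolist())
for n in("lever_knob","count_post","counter_pivot"):print(n,[(r["point"],r["p"]) for r in landmark_of("scene",n)])
d=np.array([.5985,.2155,0])-s["position"];print("tool shift cm",(s["tcp_rot"].T@d*100).round(2))
print([(q,(s["tcp_rot"].T@(np.r_[.075*np.cos(.76+q)-.075*np.cos(.76),.075*np.sin(.76+q)-.075*np.sin(.76),0])*100).round(2)) for q in(.15,.3,.45,.6,.75,.9)])
E
```

```text
time_s: 19.0
position: [0.58, 0.0971, 0.4094]
tcp_rot: [[-0.013, 1.0, -0.004], [1.0, 0.013, 0.0], [0.0, -0.004, -1.0]]
force: [0.9, -0.1, -0.0]
opening: 0.448
grasp_force: 0.0
time_s: 19.8
position: [0.5968, 0.2156, 0.41]
tcp_rot: [[0.357, 0.934, -0.003], [0.934, -0.357, -0.0], [-0.001, -0.002, -1.0]]
force: [0.2, -0.1, -0.0]
opening: 0.454
grasp_force: 0.0
[0.5970091  0.21552111 0.41039471] [[0.357, 0.934, -0.002], [0.934, -0.357, -0.0], [-0.001, -0.002, -1.0]]
lever_knob [([233.1, 240.4], 0.76)]
count_post [([238.2, 376.2], 0.66), ([263.8, 239.1], 0.65), ([230.1, 409.9], 0.4)]
counter_pivot [([245.6, 353.1], 0.95), ([275.4, 210.7], 0.93)]
tool shift cm [ 0.09  0.21 41.04]
[(0.15, array([ 0.41, -1.05,  0.  ])), (0.3, array([ 0.65, -2.14,  0.  ])), (0.45, array([ 0.73, -3.27,  0.01])), (0.6, array([ 0.64, -4.39,  0.01])), (0.75, array([ 0.39, -5.48,  0.01])), (0.9, array([-0.03, -6.52,  0.01]))]
```

```bash
python3 -m jog '[{"tx":0.1,"ty":0.2,"tz":4,"roll":0,"jaw":0.45},{"tx":0,"ty":0,"tz":4,"roll":0,"jaw":0.45},{"tx":0,"ty":0,"tz":4,"roll":0,"jaw":0.45},{"tx":0,"ty":0,"tz":4,"roll":0,"jaw":0.45},{"tx":0,"ty":0,"tz":4,"roll":0,"jaw":0.45},{"tx":0,"ty":0,"tz":4,"roll":0,"jaw":0.45},{"tx":0,"ty":0,"tz":3,"roll":0,"jaw":0.45},{"tx":0,"ty":0,"tz":0,"roll":0,"jaw":0.45}]';python3 -m jog '[{"tx":0,"ty":0,"tz":2,"roll":0,"jaw":0.45},{"tx":0,"ty":0,"tz":2,"roll":0,"jaw":0.45},{"tx":0,"ty":0,"tz":1,"roll":0,"jaw":0.45},{"tx":0,"ty":0,"tz":1,"roll":0,"jaw":0.45},{"tx":0,"ty":0,"tz":0,"roll":0,"jaw":0.45}]';python3 - <<'E'
from h import *
c=capture("scene");s=read_state();print(s["position"],s["force"])
print([(r["point"],r["p"]) for r in landmark_of("scene","count_post")])
i=c["img"]
x,y,z=s["position"];R=s["tcp_rot"]
for k in(-.019,0,.007,.019):print(k,[proj(c,s["position"]+R@[0,e*.027,k]).round(1) for e in(-1,1)])
# dark finger mask rows
cx0=355;m=(i[215:265,cx0:400].max(2)<60)
for r in range(0,50,2):print(215+r,"".join("#" if v else "." for v in m[r]))
E
```

```text
time_s: 20.8
position: [0.596, 0.2151, 0.1368]
tcp_rot: [[0.358, 0.933, -0.01], [0.934, -0.358, -0.002], [-0.005, -0.009, -1.0]]
force: [-1.2, -0.0, 0.5]
opening: 0.451
grasp_force: 0.0
time_s: 21.3
position: [0.5995, 0.2159, 0.0813]
tcp_rot: [[0.359, 0.933, -0.001], [0.933, -0.359, -0.0], [-0.0, -0.001, -1.0]]
force: [-0.2, -1.4, -0.6]
opening: 0.447
grasp_force: 0.0
[0.59991889 0.21604505 0.08194955] [ 0.10784165 -0.11064548  1.14239358]
[([237.4, 376.5], 0.74), ([263.5, 239.1], 0.68)]
-0.019 [array([228.8, 372.6]), array([238.9, 381.7])]
0 [array([233.7, 372.2]), array([243.9, 381.2])]
0.007 [array([235.5, 372. ]), array([245.7, 381. ])]
0.019 [array([238.6, 371.7]), array([248.8, 380.7])]
215 ...............#############....#############
217 ................#..##########################
219 ................#############################
221 ................#############################
223 ................########..######.############
225 ................#######....##################
227 ................########.####################
229 ................######...###################
[... 151 characters left out ...]

237 .......................########..............
239 #...#.#................#######...............
241 .............................................
243 .............................................
245 .............................................
247 .........#########...........................
249 .....############............................
251 ....#############............................
253 ...###############...........................
255 ..##############.............................
257 .###########.................................
259 ..######.....................................
261 .............................................
263 .............................................
```

Pixel rows show the fingertips at rows of about 232 and 240, so they end about 8 mm behind the TCP, at z of about 0.09. I'll lower 17 mm more and then swing the pin along its arc.

```bash
python3 -m jog '[{"tx":0,"ty":0,"tz":0.9,"roll":0,"jaw":0.45},{"tx":0,"ty":0,"tz":0.8,"roll":0,"jaw":0.45},{"tx":0,"ty":0,"tz":0,"roll":0,"jaw":0.45}]';python3 -m jog '[{"tx":0.2,"ty":-0.6,"tz":0,"roll":0,"jaw":0.45},{"tx":0,"ty":-0.6,"tz":0,"roll":0,"jaw":0.45},{"tx":0.2,"ty":-0.5,"tz":0,"roll":0,"jaw":0.45},{"tx":0,"ty":0,"tz":0,"roll":0,"jaw":0.45}]';python3 -m jog '[{"tx":0.2,"ty":-0.5,"tz":0,"roll":0,"jaw":0.45},{"tx":0.1,"ty":-0.5,"tz":0,"roll":0,"jaw":0.45},{"tx":0.1,"ty":-0.6,"tz":0,"roll":0,"jaw":0.45},{"tx":0,"ty":-0.6,"tz":0,"roll":0,"jaw":0.45},{"tx":0,"ty":0,"tz":0,"roll":0,"jaw":0.45}]'
```

```text
time_s: 21.7
position: [0.5986, 0.2158, 0.0632]
tcp_rot: [[0.359, 0.933, -0.003], [0.933, -0.359, -0.0], [-0.001, -0.002, -1.0]]
force: [-1.6, 0.4, 0.3]
opening: 0.45
grasp_force: 0.0
time_s: 22.1
position: [0.5849, 0.2263, 0.0648]
tcp_rot: [[0.358, 0.934, 0.001], [0.934, -0.358, -0.0], [0.0, 0.001, -1.0]]
force: [0.8, -1.7, -0.4]
opening: 0.446
grasp_force: 0.8
time_s: 22.6
position: [0.5659, 0.2382, 0.0651]
tcp_rot: [[0.358, 0.934, 0.001], [0.934, -0.358, 0.0], [0.001, 0.001, -1.0]]
force: [2.7, 0.6, 1.1]
opening: 0.452
grasp_force: 1.6
```

```bash
python3 -m jog '[{"tx":0,"ty":-0.6,"tz":0,"roll":0,"jaw":0.45},{"tx":0,"ty":-0.6,"tz":0,"roll":0,"jaw":0.45},{"tx":-0.1,"ty":-0.6,"tz":0,"roll":0,"jaw":0.45},{"tx":-0.1,"ty":-0.6,"tz":0,"roll":0,"jaw":0.45}]';python3 -m jog '[{"tx":-0.1,"ty":-0.4,"tz":0,"roll":0,"jaw":0.45},{"tx":-0.2,"ty":-0.4,"tz":0,"roll":0,"jaw":0.45},{"tx":0,"ty":0,"tz":0,"roll":0,"jaw":0.45}]';python3 -m jog '[{"tx":-0.1,"ty":-0.3,"tz":0,"roll":0,"jaw":0.45},{"tx":0,"ty":-0.3,"tz":0,"roll":0,"jaw":0.45},{"tx":0,"ty":0,"tz":0,"roll":0,"jaw":0.45}]'
```

```text
time_s: 23.0
position: [0.5428, 0.2443, 0.0647]
tcp_rot: [[0.359, 0.933, 0.001], [0.933, -0.359, 0.0], [0.0, 0.001, -1.0]]
force: [5.1, 0.9, 0.7]
opening: 0.447
grasp_force: 1.9
time_s: 23.3
position: [0.5337, 0.2441, 0.0646]
tcp_rot: [[0.359, 0.934, -0.001], [0.934, -0.359, -0.0], [-0.001, -0.001, -1.0]]
force: [5.3, 1.1, 0.2]
opening: 0.452
grasp_force: 2.0
time_s: 23.6
position: [0.5282, 0.2446, 0.0645]
tcp_rot: [[0.358, 0.934, -0.001], [0.934, -0.358, -0.001], [-0.002, -0.0, -1.0]]
force: [4.8, -2.0, 0.1]
opening: 0.452
grasp_force: 2.6
```

```bash
python3 -m jog '[{"tx":-0.1,"ty":-0.3,"tz":0,"roll":0,"jaw":0.45},{"tx":0,"ty":0,"tz":0,"roll":0,"jaw":0.45}]';python3 -m jog '[{"tx":-0.1,"ty":-0.3,"tz":0,"roll":0,"jaw":0.45},{"tx":0,"ty":0,"tz":0,"roll":0,"jaw":0.45}]'
```

```text
time_s: 23.8
position: [0.5256, 0.2447, 0.0645]
tcp_rot: [[0.359, 0.934, 0.0], [0.934, -0.359, -0.001], [-0.001, 0.001, -1.0]]
force: [4.4, -2.6, 1.1]
opening: 0.451
grasp_force: 2.8
time_s: 24.0
position: [0.5254, 0.2447, 0.0646]
tcp_rot: [[0.358, 0.934, 0.006], [0.934, -0.358, -0.001], [0.001, 0.006, -1.0]]
force: [9.6, -4.2, -2.9]
opening: 0.453
grasp_force: 5.2
```

The force jumps to about 10 N with no further movement, so the lever is at its stop. I'll bring it back along the arc and lift off.

```bash
python3 -m jog '[{"tx":0.2,"ty":0.9,"tz":0,"roll":0,"jaw":0.45},{"tx":0.3,"ty":1,"tz":0,"roll":0,"jaw":0.45},{"tx":0.2,"ty":1,"tz":0,"roll":0,"jaw":0.45},{"tx":0.1,"ty":1,"tz":0,"roll":0,"jaw":0.45},{"tx":-0.1,"ty":1,"tz":0,"roll":0,"jaw":0.45},{"tx":-0.1,"ty":1,"tz":0,"roll":0,"jaw":0.45},{"tx":-0.3,"ty":1,"tz":0,"roll":0,"jaw":0.45},{"tx":-0.3,"ty":0.9,"tz":0,"roll":0,"jaw":0.45}]';python3 -m jog '[{"tx":0,"ty":0,"tz":0,"roll":0,"jaw":0.45},{"tx":0,"ty":0,"tz":0,"roll":0,"jaw":0.45},{"tx":0,"ty":0,"tz":-1.5,"roll":0,"jaw":0.45},{"tx":0,"ty":0,"tz":-3,"roll":0,"jaw":0.45},{"tx":0,"ty":0,"tz":-4,"roll":0,"jaw":0.45},{"tx":0,"ty":0,"tz":-4,"roll":0,"jaw":0.45},{"tx":0,"ty":0,"tz":0,"roll":0,"jaw":0.45},{"tx":0,"ty":0,"tz":0,"roll":0,"jaw":0.45}]';python3 - <<'E'
from h import *
c=capture("scene");t=capture("top");s=read_state();print(s["position"],s["force"])
for n in("lever_knob","count_post","sample"):
  for k in("scene","top"): print(n,k,[(r["point"],round(r["p"],2)) for r in landmark_of(k,n)])
i=c["img"];g=i[225:255,228:265].max(2)<55; n,l,st,ce=cv2.connectedComponentsWithStats(g.astype(np.uint8));print((ce+[228,225]).round(1).tolist())
for q in(0,.4,.9):print(q,proj(c,(.5435+.075*np.cos(.76+q),.164+.075*np.sin(.76+q),.086)).round(1))
E
```

```text
time_s: 24.8
position: [0.5946, 0.2177, 0.0642]
tcp_rot: [[0.359, 0.933, -0.002], [0.933, -0.359, 0.001], [-0.0, -0.002, -1.0]]
force: [-0.3, 0.6, 0.0]
opening: 0.447
grasp_force: 0.0
time_s: 25.6
position: [0.5951, 0.2184, 0.1919]
tcp_rot: [[0.358, 0.934, 0.003], [0.934, -0.358, 0.001], [0.002, 0.003, -1.0]]
force: [-1.0, 0.1, -0.4]
opening: 0.451
grasp_force: 0.0
[0.59353737 0.2178661  0.18895841] [-0.25199287 -0.28419242 -0.71819463]
lever_knob scene [([235.0, 241.8], 0.97), ([232.9, 411.7], 0.46)]
lever_knob top [([232.4, 422.2], 0.89)]
count_post scene [([237.8, 379.0], 0.68), ([262.9, 240.0], 0.53), ([314.6, 380.2], 0.32)]
count_post top [([232.4, 220.5], 0.57), ([306.5, 380.9], 0.48), ([244.6, 410.3], 0.18)]
sample scene [([296.5, 283.7], 0.78)]
sample top [([247.9, 362.6], 0.59)]
[[246.4, 239.7], [243.1, 238.1]]
0 [237.5 376.1]
0.4 [231.5 373.4]
0.9 [225.6 365.4]
```

```bash
python3 - <<'E'
from h import *
for n,(a,b,c,d) in dict(scene=(282,306,264,296),top=(236,270,345,380)).items():
    A=cv2.imread(f"pics/{n}0.png").max(2)[a:b,c:d]<45;B=capture(n)["img"].max(2)[a:b,c:d]<45
    for M in(A,B): p=np.argwhere(M); print(n,len(p),p.min(0)+[a,c],p.max(0)+[a,c],p.mean(0)+[a,c])
    r=trace(n,"sample"); print([(q["bbox"],round(q["p"],2)) for q in r[:2]])
E
```

```text
scene 276 [284 271] [303 291] [295.34782609 280.92753623]
scene 252 [288 271] [303 291] [295.98015873 280.87698413]
[([349.0, 236.9, 29.0, 10.5], 0.48)]
top 182 [246 352] [262 379] [256.28571429 362.07142857]
top 159 [247 352] [262 379] [256.75471698 362.0754717 ]
[([353.5, 252.8, 19.5, 11.9], 0.74), ([221.8, 229.3, 40.6, 53.1], 0.5)]
```

The sample hasn't moved: its edges sit at the same pixels as before, and only the lower foot covers a bit more of it. Handing in.

```bash
python3 -c "
from rig import hand_in; print(hand_in())"
```

```text
the job is handed in; nothing more can be done
None
```

The job is handed in, with no verdict returned: the foot was pressed for about 2 s (roughly 20 N, estimated from the push force), the lever is back upright, the counter was swung to its stop and sprang back, and the sample has not moved; one brief 48 N jam of a finger on the lever ball on the way back is the only thing that may have come near a limit.

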